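# Tighten the dosing canister's cap until its handle slips

### The job

Of the three dosing canisters on the greenhouse bench, the one with the orange cap is still open. Turn its orange wing handle clockwise (seen from above) until the cap is fully home and the torque-limiting handle slips on it by roughly 10 to 30 degrees, then stop turning and let go. Leave the white spray cup standing where it is.

Things in the scene. Friction and masses are not known exactly. Their poses are not given: they have to be found in the camera images.
- orange_wing_grip (a point): Centre of the orange wing handle, on its vertical turning axis: an upright blade 60 mm long, 14 thick, 30 high (15 above and below this point), over a round orange cap of 82 mm whose top lies 31 mm below this point. x runs along the blade to its white-striped end, z up. The canister (orange band, 184 mm high in all) is bolted down; two alike, with blue and green caps, are already tight.
- orange_cap (a joint): Turn of the orange cap on its canister, rad, growing clockwise from above (tightening). 0 is fully home at its stop, the white mark on the cap's edge in line with the white mark on the black collar (108 mm wide) below it; it starts 0.5 to 1.0 rad short (negative). The thread drags with 0.06 N m; the cap stays where it is left.
- orange_wing (a joint): Slip of the orange handle on its cap, rad, growing clockwise from above. It starts at 0: the white stripe on the handle in line with the white mark on the cap. Both turn together until the cap is home; then the handle slips on the cap at a steady 0.25 N m and stays where it is left. Wanted: 0.15 to 0.5 rad of slip; 0.7 is too much.
- spray_cup: A loose bystander: white plastic spray cup 72 mm in diameter and 110 mm high with a brass thread on top, standing upright farther from the robot than the canisters; origin at the centre of its underside, z up. To be left alone.
There are look-alikes about, which are no part of the job. Leave any purple look-alike of the part that bears orange_wing_grip alone.

How it is judged (in metres and radians):
At the end, for the whole second after the job is handed in: The orange cap is home (within 0.1 rad of its stop), its handle has slipped on it by 0.1 to 0.7 rad and is at rest and let go; the spray cup stands upright within 30 mm of where it was (value of joint orange_cap above -0.1 rad and value of joint orange_wing between 0.1 and 0.7 rad and velocity of joint orange_wing below 0.05 rad/s and distance of spray_cup from where it was at the start of the episode below 0.03 m and angle between spray_cup's own z axis and vertical below 0.2 rad); the robot touches nothing.
It fails at once if the handle is turned on after it has slipped (0.7 rad of slip or more) (value of joint orange_wing above 0.7 rad).
It fails at once if the spray cup is pushed more than 30 mm or tipped over (distance of spray_cup from where it was at the start of the episode above 0.03 m or angle between spray_cup's own z axis and vertical above 0.35 rad).
It also fails if it takes over 32 s, if anything falls off the work surface, if the arm or the gripper's body presses on something with over 40 N, if the wrist force passes 120 N, or if a joint passes its speed limit or range.

### The arm

A 7-joint arm with a two-finger parallel gripper is mounted at the origin on the work surface. World frame = base frame: x ahead of the robot, y to its left, z up, the work surface at z = 0. Lengths are in mm, angles in rad, forces in N, time in s.
With the tool pointing down it reaches from about 400 to 750 mm from the base axis. Payload 19.5 kg.
Tool frame: the origin (TCP) lies midway between the tips of the shut fingers; the grasp point (between the pads) lies 19 mm behind it (manip.grip_depth is the distance from the TCP to the grasp point, in mm); z points along the fingers, y is the line along which they close (so a half turn about z gives the same grasp; the last joint's range is limited). The gripper opens to 85 mm and grips with 20 to 120 N. Pads are 22 mm wide; open, the fingers measure 114 mm over their backs; the gripper's body (76 mm by 85 mm) begins 54 mm behind the grasp point. The pads swing forward as they close: fully open they stand 13 mm farther back than shut.
Start: joints at [-1.317, 0.707, -0.028, 1.485, 0.022, 0.951, -0.075], TCP at [167.603, 550.004, 231.268] pointing down, gripper open.
Joint ranges: [-2.71, 2.71], [-0.32, 2.16], [-1.57, 1.52], [0, 2.45], [-1.46, 4.6], [0, 2.02], [-2.83, 2.83]. Speed limits (rad/s): [1.89, 1.89, 2.57, 2.57, 3.01, 3.01, 3.01].

### API

Orientations are given as a unit quaternion [x, y, z, w].
In Python, from plant import manip, gripper_to, kin, read_camera, camera_model, job, readout gives the robot as it stands. The module is installed in compiled form; this text tells all that it offers. Calls block until the motion is done:
- manip.move_to(position, orientation): joint-space move of the TCP to a pose.
- manip.movel(position, v=150, rotation=None): straight line of the TCP; rotation=None keeps the orientation; v is the mean speed in mm/s.
- manip.move_j(angles): joint-space move.
- gripper_to(opening, newtons=None): finger opening in mm; newtons is the grip in N (None keeps the last); returns when the fingers have stopped.
- manip.hold(seconds).
- kin.ik(position, orientation): joint angles nearest the present ones, or None.
- read_camera(name): name is "scene" or "top" or "wrist"; returns the picture (420x560x3 uint8, red, green, blue); there is no depth.
- camera_model(name): a dict with "fx", "fy", "cx", "cy" (pixels), "extrinsics" (4x4, takes a point from camera to world coordinates). Camera axes: x right, y up, looking along -z (the intrinsics and any distortion apply to the point x, -y, -z); pixel columns grow to the right and rows downward; lengths in mm; the calibration is good to about 2 mm. A picture is of the moment at which its call begins: read the wrist's pose just before it. camera_model takes no time and is no camera call; for the wrist camera it gives the pose at the moment of the call.
A pose or a line that the arm cannot do raises manip.MotionError and nothing moves.
- job.hand_in(): hands the job in; it is judged then, once.
Readings, each from a call of its own:
- readout.read_time(): time.
- readout.read_qpos(): joint angles.
- readout.read_joint_velocities(): joint speeds.
- readout.read_tau(): joint torques, N m.
- readout.read_tcp_pos(): TCP position.
- readout.read_tool_rot(): TCP orientation.
- readout.read_wrist_force(): force on the tool from outside, world axes, zero at the start.
- readout.read_wrist_torque(): the same for the moment, N m.
- readout.read_opening(): finger opening in mm.
- readout.read_grasp_force(): force on a finger pad.
Only numpy, scipy, OpenCV 4.12 (cv2) and the standard library are available. Lean on these libraries where they do the work, as an engineer would, in place of code of your own. Each camera call takes 0.05 s, during which the arm holds its last target. There are 200 camera calls.

## Working session

There is one attempt and no reset: what is moved stays moved. The work goes in short steps, each a Python script; the robot and the scene stay as the last script left them, time stands still between calls to the robot, and variables do not carry over. Pictures are saved under pics/ and viewed, at most 10 in all, crops included, and the job is handed in when it is done.

```bash
mkdir -p pics; python3 - <<'E'
from plant import *
import cv2,numpy as np
for n in("scene","top"):
    im=read_camera(n); cv2.imwrite(f"pics/{n}0.png",im[:,:,::-1]); m=camera_model(n)
    print(n,{k:(np.round(v,3).tolist()) for k,v in m.items() if k!='name'})
print(readout.read_time(),readout.read_tool_rot(),readout.read_tcp_pos())
E
```

```text
scene {'fx': 405.062, 'fy': 405.062, 'cx': 281.167, 'cy': 211.854, 'extrinsics': [[0.461, -0.751, 0.472, 1034.095], [0.887, 0.394, -0.241, -320.096], [-0.005, 0.53, 0.848, 864.58], [0.0, 0.0, 0.0, 1.0]]}
top {'fx': 380.248, 'fy': 380.248, 'cx': 271.814, 'cy': 212.6, 'extrinsics': [[0.018, 0.991, -0.13, 478.876], [-1.0, 0.018, -0.002, -127.907], [0.0, 0.13, 0.991, 1111.714], [0.0, 0.0, 0.0, 1.0]]}
0.1 [ 1.47346272e-01  9.89084854e-01 -4.72562372e-04 -6.45617344e-05] [167.52845017 549.80803425 230.90476345]
```

View pics/top0.png

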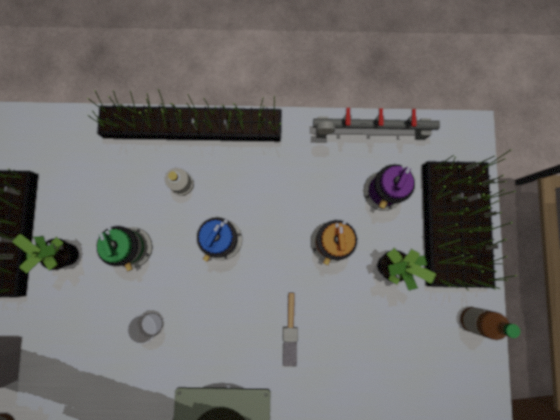

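View pics/scene0.png

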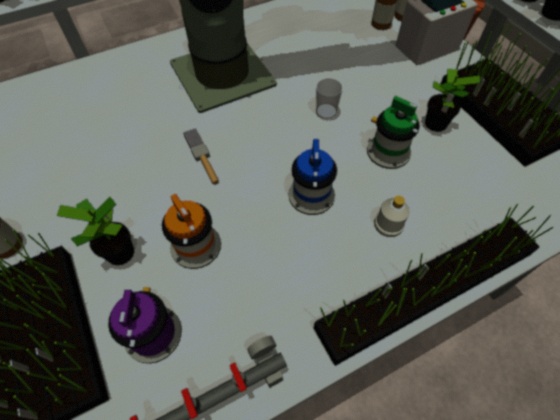

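The top view shows the orange canister at about (337,240), purple at (393,185), blue at (217,238), and the spray cup at (178,181). Next I'll triangulate the orange one and zoom in on it.

```bash
cat > h.py <<'E'
from plant import *
import cv2,numpy as np
def ray(m,u,v):
    E=np.array(m["extrinsics"]); d=E[:3,:3]@np.array([(u-m["cx"])/m["fx"],-(v-m["cy"])/m["fy"],-1]); return E[:3,3],d/np.linalg.norm(d)
def onz(m,u,v,z):
    o,d=ray(m,u,v); return o+d*(z-o[2])/d[2]
def orange(im):
    h=cv2.cvtColor(im,cv2.COLOR_RGB2HSV); return cv2.inRange(h,(8,150,90),(20,255,255))
E
python3 - <<'E'
from h import *
for n,c in(("top",(337,240)),("scene",(188,218))):
    im=cv2.imread(f"pics/{n}0.png")[:,:,::-1].copy(); m=camera_model(n); k=orange(im)
    N,l,s,ce=cv2.connectedComponentsWithStats(k)
    for i in range(1,N):
        if s[i,4]>60: print(n,s[i],ce[i].round(1),[onz(m,*ce[i],z)[:2].round(0).tolist() for z in (138,153,184)])
a=cv2.imread("pics/top0.png")[205:275,300:375]; b=cv2.imread("pics/scene0.png")[185:270,145:230]
cv2.imwrite("pics/z.png",np.hstack([cv2.resize(a,(400,400),interpolation=2),cv2.resize(b,(400,400),interpolation=2)]))
E
```

```text
top [322 224  33  32 711] [338.1 240.4] [[538.0, -296.0], [537.0, -294.0], [536.0, -288.0]]
scene [201 156  16  26 116] [208.5 168.9] [[451.0, -206.0], [463.0, -209.0], [488.0, -214.0]]
scene [164 195  41  40 901] [183.2 215.8] [[542.0, -301.0], [552.0, -301.0], [573.0, -302.0]]
```

View pics/z.png

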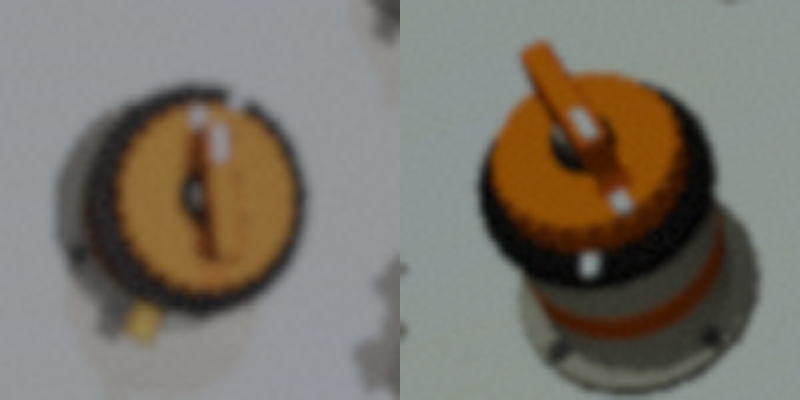

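The cap mark sits roughly 0.45–0.6 rad anticlockwise of the collar mark, and the blade points about +x. The cap centre is about (538,-296). I'll go above it for a close look.

```bash
cat >> h.py <<'E'
from scipy.spatial.transform import Rotation as R
def down(psi):  # tool z down, tool x at world yaw psi (blade direction)
    c,s=np.cos(psi),np.sin(psi); return R.from_matrix(np.array([[c,s,0],[s,-c,0],[0,0,-1]])).as_quat()
E
python3 - <<'E'
from h import *
for psi in (0.1,0.1+np.pi):
    for d in (0,-.7,-1.4):
        q=kin.ik([538,-296,300],down(psi+d)); print(psi,d,None if q is None else np.round(q,2))
E
```

```text
0.1 0 [ 0.12  0.83  0.85  1.22 -0.61  1.34 -0.54]
0.1 -0.7 [ 0.03  0.99  1.3   1.22 -0.94  1.55 -1.01]
0.1 -1.4 [ 0.03  0.99  1.3   1.22 -0.94  1.55 -1.71]
3.241592653589793 0 [ 0.5   0.71 -0.1   1.2   0.07  1.23  2.07]
3.241592653589793 -0.7 [ 0.41  0.71  0.09  1.21 -0.06  1.22  1.47]
3.241592653589793 -1.4 [ 0.32  0.73  0.3   1.21 -0.21  1.23  0.89]
```

```bash
python3 - <<'E'
from h import *
manip.move_to([538,-296,330],down(0.1+np.pi))
gripper_to(50,60)
manip.hold(.2)
m=camera_model("wrist"); im=read_camera("wrist"); cv2.imwrite("pics/w1.png",im[:,:,::-1])
np.save("w1.npy",np.array(m["extrinsics"])); print({k:np.round(v,3).tolist() for k,v in m.items()})
print(readout.read_tcp_pos(),readout.read_qpos().round(2) if hasattr(readout.read_qpos(),'round') else readout.read_qpos(),readout.read_time())
E
```

```text
{'fx': 303.608, 'fy': 303.608, 'cx': 277.33, 'cy': 211.957, 'extrinsics': [[-0.101, -0.958, -0.269, 470.984], [0.995, -0.097, -0.028, -302.988], [0.001, -0.27, 0.963, 472.632], [0.0, 0.0, 0.0, 1.0]]}
[ 537.99571067 -295.99578465  329.99040758] [ 0.45  0.69 -0.    1.14  0.    1.31  2.12] 4.0417
```

View pics/w1.png

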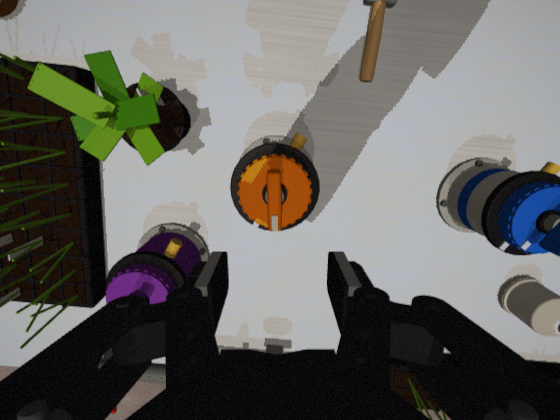

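The wrist picture shows the orange cap at about (274,187). The striped blade end is near (275,222) and the collar mark is down-left at about (257,226). Next come measurements of the edges and marks.

```bash
python3 - <<'E'
from h import *
m=camera_model("wrist"); im=cv2.imread("pics/w1.png")[:,:,::-1].copy()
k=orange(im); k[:,:200]=0;k[:135]=0;k[240:]=0;k[:,330:]=0
c=max(cv2.findContours(cv2.morphologyEx(k,cv2.MORPH_CLOSE,np.ones((7,7))),0,2)[0],key=cv2.contourArea)
P=np.array([onz(m,*p[0],138)[:2] for p in c],np.float32); print("cap circle",cv2.minEnclosingCircle(P))
h=cv2.cvtColor(im,cv2.COLOR_RGB2HSV); w=cv2.inRange(h,(0,0,150),(180,70,255))
N,l,s,ce=cv2.connectedComponentsWithStats(w)
for i in range(1,N):
    if s[i,4]<400 and abs(ce[i][0]-274)<55 and abs(ce[i][1]-187)<55: print(s[i],ce[i].round(1),[onz(m,*ce[i],z)[:2].round(1).tolist() for z in(125,138,184)])
cv2.imwrite("pics/w1z.png",cv2.resize(im[135:240,220:330,::-1],None,fx=5.6,fy=5.6,interpolation=0))
E
```

```text
cap circle ((543.1218872070312, -299.59295654296875), 43.803104400634766)
[271 137   1   1   1] [271. 137.] [[482.6, -308.6], [482.1, -308.4], [480.6, -307.7]]
[273 138   1   1   1] [273. 138.] [[483.4, -306.3], [482.9, -306.2], [481.3, -305.7]]
[276 139   2   2   2] [276.5 139.5] [[484.6, -302.2], [484.1, -302.3], [482.3, -302.4]]
```

View pics/w1z.png

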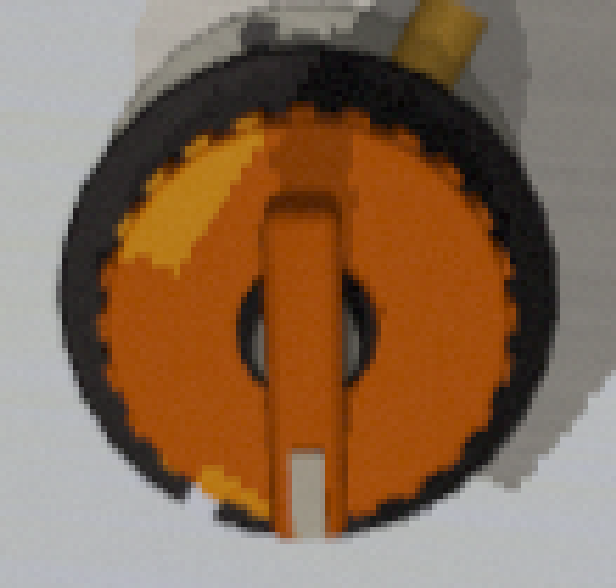

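```bash
python3 - <<'E'
from h import *
m=camera_model("wrist"); f=lambda x,y,z:onz(m,220+x/5.6-.5,135+y/5.6-.5,z)[:2]
a=f(301,203,184);b=f(312,537,184); ctr=(a+b)/2;print("blade",a,b,ctr,np.linalg.norm(b-a),np.arctan2(*(b-a)[::-1]))
L,Rr,T=f(100,312,138),f(517,312,138),f(308,103,138)
print("cap diam",np.linalg.norm(L-Rr),(L+Rr)/2)
for z in(110,120,130):
  l,r=f(62,290,z),f(556,290,z);q=f(205,503,z);d=q-ctr;print(z,"collar diam",np.linalg.norm(l-r),(l+r)/2,"mark r,ang",np.linalg.norm(d),np.arctan2(*d[::-1]))
E
```

```text
blade [ 511.41546175 -302.56341435] [ 570.87685388 -294.79142621] [ 541.14615781 -298.67742028] 59.96716563543122 0.12996966156324433
cap diam 83.56217771056511 [ 539.45901269 -298.87801326]
110 collar diam 106.89483090341521 [ 540.35405573 -298.89995236] mark r,ang 53.120057734321406 -0.35895327945915295
120 collar diam 103.94707971146437 [ 538.441062   -299.01272867] mark r,ang 49.8917339899635 -0.37480890249180693
130 collar diam 100.99932851951347 [ 536.52806827 -299.12550498] mark r,ang 46.67768608850059 -0.3928531136895685
```

The size checks agree: the blade measures 60 mm and the collar about 107 mm at z=110. The centre is (541,-298.7), the blade yaw is 0.13, and about 0.49 rad remain to home. I'll grip and turn using joint 7 while watching the torque.

```bash
python3 - <<'E'
from h import *
c=[541,-298.5]
manip.move_to(c+[230],down(.13+np.pi)); manip.movel(c+[155],v=100)
print("F pre",np.round(readout.read_wrist_force(),1))
gripper_to(0,60); manip.hold(.2)
print("open",readout.read_opening(),"grasp",readout.read_grasp_force(),"F",np.round(readout.read_wrist_force(),1),readout.read_time())
q=np.array(readout.read_qpos(),float); t0=readout.read_wrist_torque(); on=None; tot=0; prev=0
while tot<0.93:
    tot+=.06; p=q.copy(); p[6]-=tot; manip.move_j(p); manip.hold(.1)
    t=readout.read_wrist_torque(); tz=t[2]-t0[2]
    print(round(tot,2),np.round(t-np.array(t0),3),np.round(readout.read_wrist_force(),1),round(float(readout.read_time()),1))
    if on is None and abs(tz)>.17: on=tot
    if on and tot-on>=.27: break
    if readout.read_time()>20: break
E
```

```text
F pre [-0.1 -0.3 -0.5]
open 13.053829153367102 grasp 90.8927670121193 F [-1.  -0.6  9.6] 6.0417
0.06 [ 0.273 -0.125 -0.083] [-0.2  0.4  1.8] 6.4
0.12 [ 0.424 -0.062 -0.016] [-0.9  0.6  4.1] 6.7
0.18 [ 0.462 -0.005 -0.06 ] [-1.3  0.2  4.4] 7.1
0.24 [ 0.498 -0.059  0.014] [-0.9  0.7  5.2] 7.4
0.3 [ 0.592 -0.072 -0.079] [-1.4  0.9  4.7] 7.8
0.36 [ 0.525 -0.108 -0.053] [-1.1  0.8  5.2] 8.1
0.42 [ 0.652 -0.131 -0.041] [-0.3  2.   5.1] 8.5
0.48 [ 0.54  -0.063 -0.107] [-1.9  2.7  4.5] 8.8
0.54 [ 0.562 -0.143 -0.105] [-0.9  1.7  5.1] 9.2
0.6 [ 0.64  -0.133 -0.093] [-0.5  1.7  5.4] 9.5
0.66 [ 0.63  -0.2   -0.064] [-1.2  2.2  5.3] 9.9
0.72 [ 0.648 -0.231 -0.053] [-1.1  2.3  4.8] 10.2
0.78 [ 0.675 -0.25  -0.071] [-0.6  2.5  4.9] 10.6
0.84 [ 0.732 -0.356 -0.018] [0.9 2.  4.9] 10.9
0.9 [ 0.705 -0.348 -0.058] [-0.4  2.4  4.3] 11.3
0.96 [ 0.773 -0.449 -0.068] [-0.4  2.3  5.3] 11.6
```

Torque gave no clear onset, so I'll let go, rise and look.

```bash
python3 - <<'E'
from h import *
gripper_to(50); manip.movel([541,-298.5,230],v=150); manip.move_to([541,-298.5,330],down(.1+np.pi)); manip.hold(.2)
im=read_camera("wrist"); cv2.imwrite("pics/w2.png",im[:,:,::-1])
cv2.imwrite("pics/w2z.png",cv2.resize(im[135:240,220:330,::-1],None,fx=5.6,fy=5.6,interpolation=0)); print(readout.read_time(),readout.read_tcp_pos())
E
```

```text
13.7833 [ 540.9893788  -298.3001164   329.43521275]
```

View pics/w2z.png

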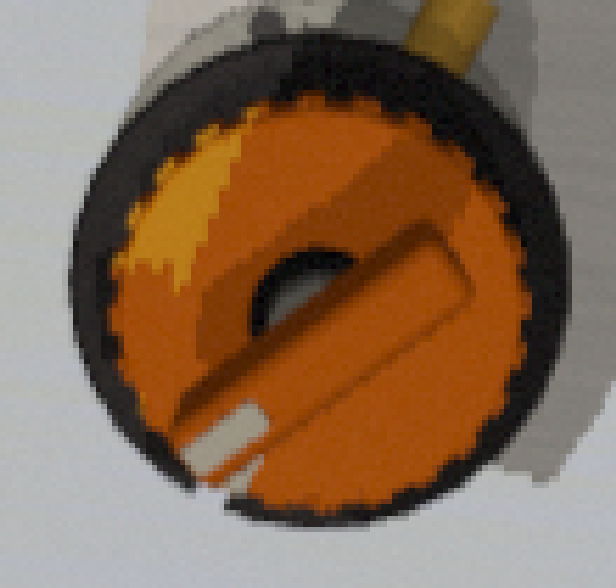

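```bash
python3 - <<'E'
from h import *
m=camera_model("wrist"); f=lambda x,y,z:onz(m,220+x/5.6-.5,135+y/5.6-.5,z)[:2]
a=f(451,258,184);b=f(195,460,184); ctr=(a+b)/2;print("blade",a,b,ctr,np.linalg.norm(b-a),np.arctan2(*(b-a)[::-1]))
C=np.array([541.,-298.7])
for n,x,y,z in(("collar L",193,488,110),("collar R",228,507,110),("cap R inner",264,456,138),("cap R outer",248,495,138),("cap L outer vis",228,495,138)):
    for c in (C,ctr): d=f(x,y,z)-c;print(n,np.linalg.norm(d),np.arctan2(*d[::-1]))
E
```

```text
blade [ 521.02198869 -278.39050768] [ 561.30327441 -319.08753238] [ 541.16263155 -298.73902003] 57.261067041272774 -0.7905320730795948
collar L 54.71678885496781 -0.45099584352398114
collar L 54.553422640320015 -0.451651464404276
collar R 55.189973522078624 -0.28847366888172227
collar R 55.02296196803712 -0.28863467877264504
cap R inner 33.10569023435795 -0.2625910941715541
cap R inner 32.93850494307284 -0.2627287461066495
cap R outer 42.13637667247818 -0.26700570720483097
cap R outer 41.96921304539197 -0.2671313245735213
cap L outer vis 43.78360865292236 -0.3550113235351705
cap L outer vis 43.61755955056107 -0.35546857159689876
```

The collar mark is at -0.37 rad and the cap mark is in line with it (its edge at -0.27, about half a mark width away). The blade is at -0.79, so the cap is home with about 0.42 rad of slip, which is inside the wanted range. The handle is released.

```bash
python3 -c "
from plant import *
print(job.hand_in(),readout.read_time())"
```

```text
the job is handed in; nothing more can be done
the job is handed in; nothing more can be done
```

I handed the job in at about 14 s of robot time: by camera the orange cap is home with about 0.42 rad (24°) of handle slip, the handle is released, and the arm never went near the spray cup; no pass/fail verdict came back.

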